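# Run out the drum-shell support plank and hold it down

### The job

Set up the overhanging arm that a drum shell will be hung over for fitting its lugs: first move the yellow-labelled can out of the plank's way and leave it standing upright on the round green pad. Then slide the plank out over the end of the wooden riser, without lifting it, until its red line is right at the riser's edge and the plank sticks out square to that edge, near the middle of its width. It is nose-heavy and would tip there, so finish while still holding its blue block, the plank flat on the riser; never let it tip or run into the can, and leave the mug, the tape roll and the wooden block where they are.

Things in the scene. Friction and masses are not known exactly. Their poses are not given: they have to be found in the camera images.
- can_center (a point): centre of a loose upright round can with a yellow label, 56 mm diameter, 150 mm tall, about 0.3 kg; this point is 75 mm above its foot. It stands on the bench just beyond the plank's nose, in its way, and rises above the plank. Grasp it 25 to 40 mm below its top, closing the fingers along the riser's x, to keep the gripper clear of the plank. z is up.
- pad_top (a point): centre of the top of a fixed round green pad, 100 mm diameter, 4 mm thick, lying on the bench, for the can to stand on.
- riser_edge (a point): middle of the top edge at the open end of the fixed plywood riser (a low stand 150 mm wide along x, 340 mm long along y, top 80 mm above the bench). Its y axis points from this edge back along the riser, so the plank slides out along its -y; x lies along the edge, z is up. The riser's top stretches from this edge 340 mm in +y.
- plank_mark (a point): point on the underside of the loose plank, middle of its width, right under the red line across it. The plank is 80 mm wide (x), 340 mm long (y), 15 mm thick; its own -y points out to the nose end, 200 mm from the red line; the tail end is 140 mm from the red line in +y.
- plank_grip (a point): centre of the blue wooden grip block fixed upright on the plank's tail, 24 mm wide (plank x), 50 mm long (plank y), 50 mm tall, its top 65 mm above the plank's underside; this point is 100 mm from the red line in plank +y and 40 mm above the underside. Pinch it across its 24 mm width from above; same axes as the plank.
- plank: the plank as a whole, 0.4 to 0.65 kg; origin at the centre of its underside, 30 mm from the red line towards the nose. The nose carries an aluminium block 40 mm long, full width, rising to 35 mm above the underside. With the red line at the riser's edge the centre of mass is about 70 mm beyond the edge: it tips unless held down by some 3 to 5 N at the blue block.
- can: the can as a whole; origin at the centre of its foot.
- riser: the riser as a whole, fixed; origin under its centre on the bench, 170 mm in y from its open end, axes as its edge.
- mug: bystander: black mug, 80 mm diameter, 90 mm tall, on the bench beyond the riser; origin at the centre of its foot. Not to be moved.
- tape: bystander: roll of pale tape lying flat, 90 mm diameter, 40 mm tall, on the bench beyond the riser; origin at the centre of its underside. Not to be moved.
- wedge: bystander: dark wooden block 50 x 90 x 35 mm, on the bench on the robot's side of the riser; origin at the centre of its underside. Not to be moved.
Things that resemble listed ones, but are neither listed nor needed, are in the scene too. Several things look just like the can: the one meant starts farthest from the robot's base.

How it is judged:
By the outcome, as a careful person would: the job done as asked, in the order asked, and still so for the second after the job is handed in, while the arm keeps its last pose, push and grip.
It also fails if it takes over 56 s, if anything falls off the work surface, if the arm or the gripper's body presses on something with over 40 N, if the wrist force passes 120 N, or if a joint passes its speed limit or range.

### The arm

A 6-joint arm with a two-finger parallel gripper is mounted at the origin on the work surface. World frame = base frame: x ahead of the robot, y to its left, z up, the work surface at z = 0. Lengths are in mm, angles in degrees, forces in N, time in s.
With the tool pointing down it reaches from about 325 to 925 mm from the base axis. Payload 3.1 kg.
Tool frame: the origin (TCP) lies at the very end of the fingers, on their centre line; the grasp point (between the pads) lies grasp_offset behind it (grasp_offset is the distance from the TCP to the grasp point, in mm); z points along the fingers, y is the line along which they close (so a half turn about z gives the same grasp; the last joint's range is limited). The gripper opens to 85 mm and grips with 20 to 120 N. Pads are 22 mm wide; open, the fingers measure 114 mm over their backs; the gripper's body (76 mm by 85 mm) begins 54 mm behind the grasp point. The pads swing forward as they close: fully open they stand 13 mm farther back than shut.
Start: joints at [-80.913, 12.427, 92.441, -0, 75.132, -6.429], TCP at [167.21, -602.229, 231.3] pointing down, gripper open.
Joint ranges: [-157.48, 157.48], [-44.54, 120.13], [17.64, 146.25], [-64.5, 244.5], [7.68, 150.69], [-147.95, 147.95]. Speed limits (degrees/s): [159.86, 159.86, 180, 180, 180, 180].

### API

Orientations are given as [roll, pitch, yaw] about the fixed x, y, z axes, in that order (R = Rz(yaw) Ry(pitch) Rx(roll)).
In Python, from station import * gives the robot as it stands. Calls block until the motion is done:
- goto(position, orientation): joint-space move of the TCP to a pose.
- move_l(position, attitude=None, speed=150): straight line of the TCP; attitude=None keeps the orientation; speed is the mean speed in mm/s.
- move_j(angles): joint-space move.
- grip(opening, squeeze=None): finger opening in mm; squeeze is the grip in N (None keeps the last); returns when the fingers have stopped.
- wait(seconds).
- solve_ik(position, orientation): joint angles nearest the present ones, or None.
- get_obs(): the state.
- get_image(name): name is "scene" or "side" or "wrist"; returns the picture (384x512x3 uint8, red, green, blue); there is no depth.
- get_calibration(name): a dict with "fx", "fy", "cx", "cy" (pixels), "R" (3x3) and "t" (3): a world point X has camera coordinates R X + t; the wrist camera has in their place "mount" (4x4, takes a point from camera to tool coordinates, whose origin is the TCP and whose axes are the flange's). Camera axes: x right, y down, z forward; pixel columns grow to the right and rows downward; lengths in mm; the calibration is good to about 2 mm. A picture is of the moment at which its call begins: read the wrist's pose just before it. get_calibration takes no time and is no camera call.
A pose or a line that the arm cannot do raises Unreachable and nothing moves.
- sign_off(): hands the job in; it is judged then, once.
Trained networks look in the newest picture that a camera, given by its name, has taken for a name from the list of things; names that differ only in an ending like _2 or _b are one class to them, and where a whole thing is asked for, a point or a joint stands for the part that bears it (a point fixed in the world has none). Each returns a list of dicts, best first, with "score" (0 to 1); they miss things now and then, are a little off and sometimes report something else, mostly with a low value. They report only what shows in the picture. A call takes as long as a camera call. They do not tell look-alikes from the thing itself.
- spot_in(name, camera): "extent" ([centre column, centre row, width, height] in pixels, round what is visible of it).
- regions_of(name, camera): "region" (384x512 bool, what is visible of it) and "extent" ([centre column, centre row, width, height] in pixels, round what is visible of it).
The state is a dict: "t": time; "joint_pos": joint angles; "qvel": joint speeds; "effort": joint torques, N m; "tcp_pos": TCP position; "ee_rot": TCP orientation; "wrist_force": force on the tool from outside, world axes, zero at the start; "moment": the same for the moment, N m; "grip_width": finger opening in mm; "grip_force": force on a finger pad.
Only numpy, scipy, OpenCV 4.12 (cv2) and the standard library are available. Lean on these libraries where they do the work, as an engineer would, in place of code of your own. Each camera call takes 0.05 s, during which the arm holds its last target. There are 200 camera calls.

## Working session

There is one attempt and no reset: what is moved stays moved. The work goes in short steps, each a Python script; the robot and the scene stay as the last script left them, time stands still between calls to the robot, and variables do not carry over. Pictures are saved under pics/ and viewed, at most 10 in all, crops included, and the job is handed in when it is done.

```bash
ls; mkdir -p pics
python3 - <<'E'
from station import *
import cv2,numpy as np
o=get_obs();print({k:o[k] for k in("t","tcp_pos","ee_rot","grip_width","wrist_force")})
try: print(grasp_offset)
except Exception as e: print(e)
ims=[]
for c in("scene","side"):
    im=get_image(c);cv2.imwrite(f"pics/{c}0.png",im[:,:,::-1])
    k=get_calibration(c);print(c,k)
    for n in("can","pad_top","riser","plank","plank_grip","plank_mark","riser_edge"):
        print(n,[(round(d["score"],2),np.round(d["extent"]).tolist()) for d in spot_in(n,c)][:6])
print(get_calibration("wrist"))
E
```

```text
pics
{'t': 0.0, 'tcp_pos': array([ 167.06749436, -601.38254371,  229.95176892]), 'ee_rot': array([-1.79859824e+02, -1.51190125e-02,  1.55154651e+01]), 'grip_width': 85.33973034070642, 'wrist_force': array([ 0.44755362,  0.16477629, -0.04587591])}
18.700000000000003
scene {'fx': 384.22441886500707, 'fy': 384.22441886500707, 'cx': 251.76806363766516, 'cy': 191.89193091109908, 'R': array([[-0.57846431,  0.81570419, -0.00239163],
       [ 0.64780001,  0.45760773, -0.6090569 ],
       [-0.49571584, -0.35386698, -0.79312292]]), 't': array([ 364.17254407, -316.35115331, 1372.9542536 ])}
can [(0.86, [203.0, 159.0, 21.0, 49.0]), (0.77, [216.0, 107.0, 21.0, 47.0]), (0.75, [264.0, 150.0, 14.0, 45.0])]
pad_top [(0.62, [237.0, 148.0, 36.0, 25.0])]
riser [(0.56, [298.0, 230.0, 143.0, 121.0])]
plank [(0.77, [276.0, 202.0, 122.0, 93.0])]
plank_grip [(0.84, [274.0, 202.0, 118.0, 92.0])]
plank_mark [(0.79, [277.0, 204.0, 117.0, 94.0])]
riser_edge [(0.68, [299.0, 229.0, 140.0, 117.0])]
side {'fx': 348.37356791493016, 'fy': 348.37356791493016, 'cx': 256.8148833436587, 'cy': 188.7299759154148, 'R': array
[... 416 characters left out ...]
.0, 124.0, 123.0])]
plank [(0.61, [238.0, 205.0, 88.0, 99.0])]
plank_grip [(0.8, [239.0, 205.0, 90.0, 95.0])]
plank_mark [(0.89, [239.0, 207.0, 92.0, 97.0]), (0.16, [222.0, 241.0, 123.0, 125.0])]
riser_edge [(0.87, [226.0, 239.0, 122.0, 124.0])]
{'fx': 294.47199475295133, 'fy': 294.47199475295133, 'cx': 255.96334988109598, 'cy': 190.8420988111481, 'mount': array([[ 1.22506283e-03, -9.51099679e-01, -3.08881692e-01,
         7.82970883e+01],
       [ 9.99999222e-01,  1.09216468e-03,  6.03157787e-04,
         1.73674268e+00],
       [-2.36313504e-04, -3.08882190e-01,  9.51100277e-01,
        -1.42614999e+02],
       [ 0.00000000e+00,  0.00000000e+00,  0.00000000e+00,
         1.00000000e+00]])}
```

Run:
```python
import cv2
a=cv2.imread("pics/scene0.png")[70:310,130:400];b=cv2.imread("pics/side0.png")[100:340,130:400]
cv2.imwrite("pics/v1.png",cv2.resize(a,None,fx=2.5,fy=2.5,interpolation=2))
cv2.imwrite("pics/v2.png",cv2.resize(b,None,fx=2.5,fy=2.5,interpolation=2))
```

```text
(no output)
```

View pics/v1.png

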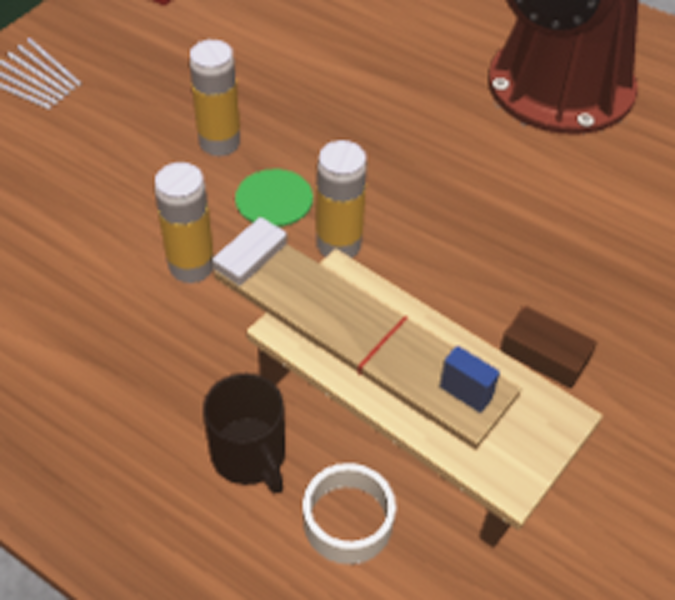

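View pics/v2.png

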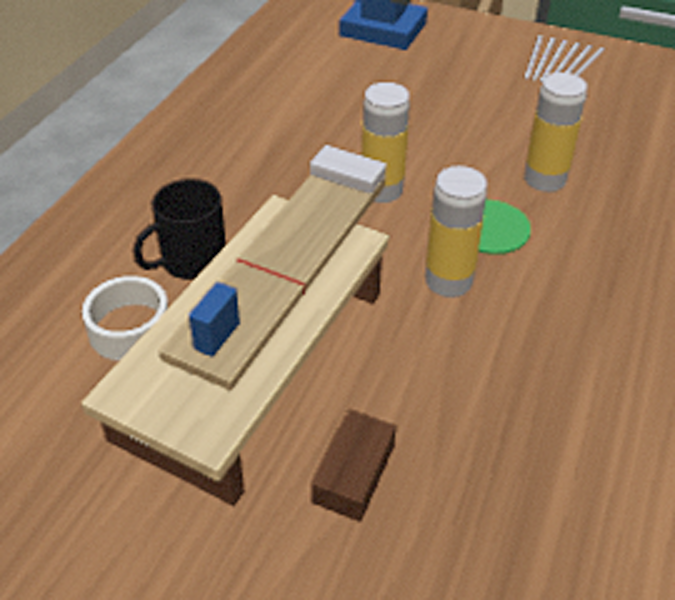

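The scene view shows three yellow-labelled cans at full-image pixels: A (204,158) just off the plank's nose, B (216,107) at the back, and C (266,150) at the riser's near side. In the side view they are A (284,156), B (352,152) and C (312,193). The green pad is at scene (240,148). I'll compute each can's distance from the base.

```bash
cat > h.py <<'E'
from station import *
import cv2,numpy as np
from scipy.spatial.transform import Rotation as Ro
def cam(c,o=None):
    k=get_calibration(c);K=np.array([[k["fx"],0,k["cx"]],[0,k["fy"],k["cy"]],[0,0,1]])
    if c!="wrist": return K,np.array(k["R"]),np.array(k["t"])
    R=Ro.from_euler("xyz",o["ee_rot"],degrees=True).as_matrix();M=k["mount"]
    Rc=R@M[:3,:3];p=R@M[:3,3]+o["tcp_pos"];return K,Rc.T,-Rc.T@p
def back(C,px,z):
    K,R,t=C;d=R.T@np.linalg.inv(K)@np.array([*px,1.]);p=-R.T@t;return p+d*(z-p[2])/d[2]
def proj(C,X):
    K,R,t=C;q=(np.atleast_2d(X)@R.T+t)@K.T;return q[:,:2]/q[:,2:]
E
python3 - <<'E'
from h import *
np.set_printoptions(precision=1,suppress=True)
S=cam("scene");D=cam("side")
s=lambda x,y:(x/2.5+130-.3,y/2.5+70-.3); d=lambda x,y:(x/2.5+130-.3,y/2.5+100-.3)
for n,a,b,z in[("canA",(180,180),(387,95),150),("canB",(212,53),(562,90),150),("canC",(342,157),(461,184),150),("pad",(274,196),(490,226),4),
 ("rL",(250,332),(278,198),80),("rR",(333,252),(387,237),80),("fR",(600,415),(222,475),80),("fL",(520,520),(85,405),80),
 ("redN",(405,318),(304,287),95),("redF",(360,370),(238,261),95),("tailN",(518,393),(232,384),95),("tailF",(477,444),(161,355),95)]:
    p,q=back(S,s(*a),z),back(D,d(*b),z);print(n,p,q,"r",np.hypot(*p[:2]))
E
```

```text
canA [ 567.3 -211.1  150. ] [ 567.1 -213.   150. ] r 605.2498391331036
canB [ 376.1 -319.7  150. ] [ 377.5 -307.4  150. ] r 493.62182232139463
canC [435.7 -86.8 150. ] [434.9 -83.7 150. ] r 444.2449636202155
pad [ 416.4 -200.2    4. ] [ 418.1 -199.4    4. ] r 462.0509586652384
rL [647.6 -58.   80. ] [641.3 -61.   80. ] r 650.1610278960507
rR [505.9 -49.3  80. ] [501.3 -48.4  80. ] r 508.25644484456495
fR [528.8 285.   80. ] [522.1 288.2  80. ] r 600.7404784900853
fL [673.9 272.7  80. ] [671.3 274.9  80. ] r 727.0174290617388
redN [548.2  70.2  95. ] [546.   71.8  95. ] r 552.7168572819579
redF [629.6  67.6  95. ] [625.2  65.   95. ] r 633.2295259720091
tailN [562.6 209.4  95. ] [553.7 209.8  95. ] r 600.3134701469031
tailF [635.9 204.4  95. ] [630.9 206.7  95. ] r 667.9278937212256
```

Can A, at about (567,-212), is the farthest from the base (605 mm, against 494 and 444) and sits right off the nose, so it is the target. I'll hover over it and check close up.

Run:
```python
from h import *
np.set_printoptions(precision=1,suppress=True)
goto([567,-212,260],[180,0,86]);wait(.3)
o=get_obs();im=get_image("wrist");W=cam("wrist",o)
np.savez("w1.npz",K=W[0],R=W[1],t=W[2])
print(o["t"],o["tcp_pos"],o["ee_rot"],o["joint_pos"])
for d in regions_of("can","wrist"):
    m=d["region"];print(d["score"],d["extent"])
for X in([567,-212,150],[574,-54,80],[417,-200,4]): print(proj(W,X))
cv2.imwrite("pics/w1.png",im[:,:,::-1])
cv2.imwrite("pics/w1v.png",cv2.resize(im[:,:,::-1],(800,600),interpolation=2))
```

```text
3.1167 [ 566.8 -212.6  259.9] [-180.     0.    85.9] [-27.2   8.8  93.5  -0.   77.7 -23.1]
0.8 [102.8, 265.7, 99.5, 86.8]
0.76 [256.1, 178.4, 55.4, 79.8]
0.75 [106.6, 48.8, 125.2, 79.9]
[[256.3 185.1]]
[[252.2   5.7]]
[[146.1 153. ]]
```

View pics/w1v.png

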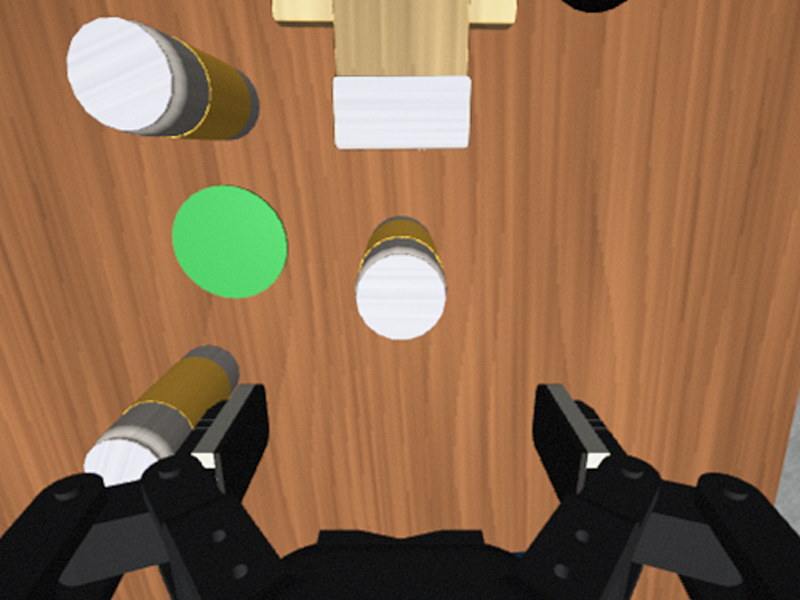

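Close crop: the target can's top is centred at about (256.6,188.8), alone in front of the aluminium nose. The pad is at (147,154.7), and the two look-alikes are to the left.

Run:
```python
from h import *
np.set_printoptions(precision=1,suppress=True)
z=np.load("w1.npz");W=(z["K"],z["R"],z["t"])
u=lambda x,y:((x+.5)/1.5625-.5,(y+.5)/1.5625-.5)
can=back(W,u(401,295),150);pad=back(W,u(230,242),4)
print(can,pad,[back(W,u(*p),80) for p in((272,22),(515,22))])
im=cv2.imread("pics/w1.png");b=im.astype(int);g=((b[:,:,1]>b[:,:,2]+40)&(b[:,:,1]>b[:,:,0]+40)).astype(np.uint8)
n,l,st,c=cv2.connectedComponentsWithStats(g);i=1+np.argmax(st[1:,4]);pad=back(W,c[i],4);print("pad",c[i],pad)
cx,cy=can[:2];px,py=pad[:2]
A=[180,0,86]
move_l([cx,cy,200],A,speed=200);move_l([cx,cy,94],speed=110)
grip(50,40);wait(.2)
o=get_obs();print(o["t"],o["grip_width"],o["grip_force"],o["wrist_force"])
move_l([cx,cy,125],speed=80);
o=get_obs();print(o["t"],o["grip_width"],o["wrist_force"])
move_l([px,py,125],speed=120);wait(.2)
for h in(106,100,98.5):
    move_l([px,py,h],speed=40);o=get_obs();print(h,o["tcp_pos"],o["wrist_force"])
im=get_image("side");cv2.imwrite("pics/s2.png",im[:,:,::-1])
a=cv2.resize(im[100:250,230:400,::-1],None,fx=4,fy=4,interpolation=2);cv2.imwrite("pics/s2v.png",a);print(o["t"])
```

```text
[ 566.9 -215.3  150. ] [ 417.8 -202.4    4. ] [array([498.2, -55.7,  80. ]), array([647.7, -66.1,  80. ])]
pad [146.5 154.2] [ 417.1 -201.7    4. ]
5.375 55.393082291980576 43.21317949332297 [-2.   0.6  6.5]
5.9167 55.238366969906444 [ 0.2 -0.2 -3.7]
106 [ 417.  -201.6  105.8] [-0.3 -0.7 -4. ]
100 [ 416.9 -201.5   99.7] [ 0.2  0.7 -3.6]
98.5 [ 417.4 -202.    99.2] [-1.5  0.4  0.3]
8.6917
```

View pics/s2v.png

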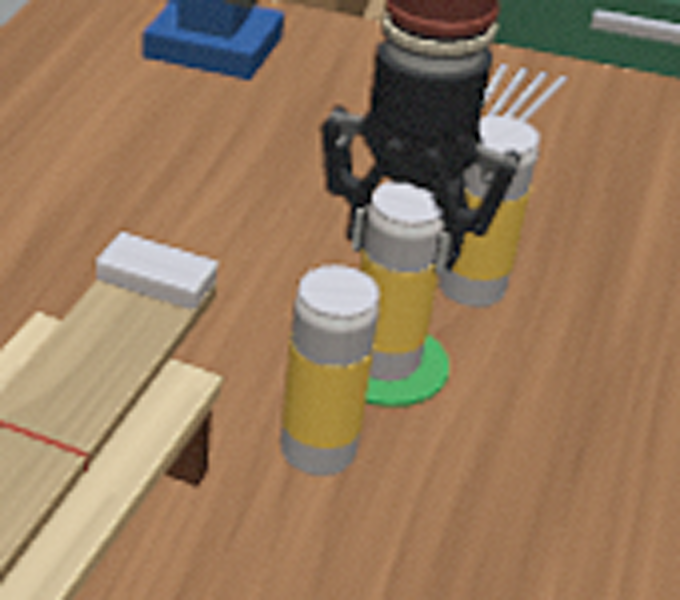

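The can stands upright on the pad with contact felt. I'll release it and look at the riser and plank from above.

Run:
```python
from h import *
np.set_printoptions(precision=1,suppress=True)
grip(82);wait(.15);o=get_obs();x,y,_=o["tcp_pos"]
move_l([x,y,175],speed=120)
goto([583,30,300],[180,0,86]);wait(.35)
o=get_obs();im=get_image("wrist");W=cam("wrist",o)
np.savez("w3.npz",K=W[0],R=W[1],t=W[2])
print(o["t"],o["tcp_pos"],o["wrist_force"])
cv2.imwrite("pics/w3.png",im[:,:,::-1]);cv2.imwrite("pics/w3v.png",cv2.resize(im[:,:,::-1],(800,600),interpolation=2))
im=get_image("side");print([np.round(d["extent"]) for d in spot_in("can","side")])
```

```text
11.6 [582.8  29.2 299.8] [-0.6  0.4 -0.4]
[array([353., 152.,  25.,  44.])]
```

View pics/w3v.png

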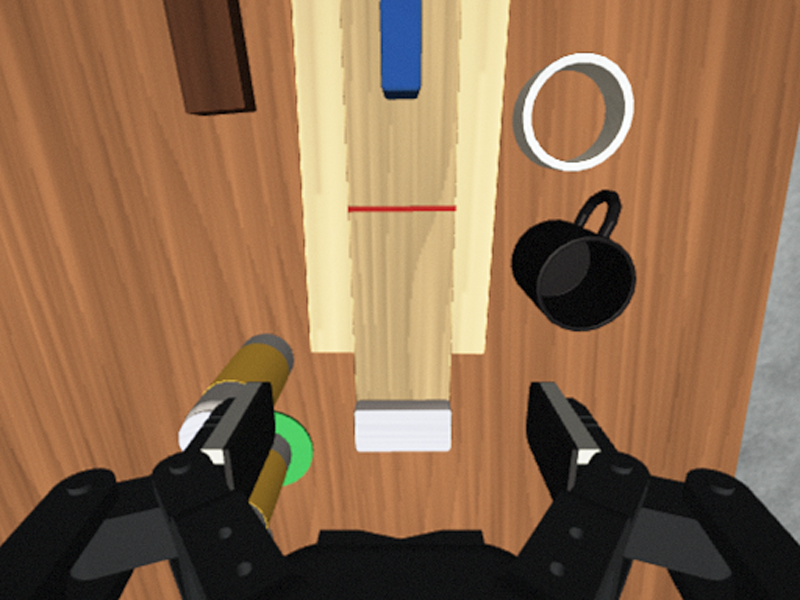

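The picture shows the riser's open corners at view pixels (310,352) and (485,353), the red line from (347,209) to (456,208), and the front end of the blue block's top around (381..420,91).

Run:
```python
from h import *
np.set_printoptions(precision=2,suppress=True)
z=np.load("w3.npz");W=(z["K"],z["R"],z["t"])
im=cv2.imread("pics/w3.png");b=im.astype(int)
# sub-pixel edges: gradient peaks along scan lines in grayscale-ish channels
def peak(prof,lo,off=0):
    g=np.abs(np.gradient(cv2.GaussianBlur(prof.astype(np.float32).reshape(-1,1),(1,5),1).ravel()));i=int(np.argmax(g[1:-1]))+1
    d=g[i-1]-2*g[i]+g[i+1];return lo+i+(.5*(g[i-1]-g[i+1])/d if d else 0)
def fit(P):
    P=np.array(P)[:,:2]
    for _ in range(3):
        v=cv2.fitLine(P.astype(np.float32),cv2.DIST_HUBER,0,.01,.01).ravel();n=np.array([-v[1],v[0]]);r=(P-v[2:])@n
        P=P[np.abs(r)<2.5]
    return v,len(P),np.std(r)
G=b[:,:,0]+b[:,:,1]
def vert(rows,x0,x1,zz,half=7):
    P=[]
    for r in rows:
        c=np.interp(r,[x0[1],x1[1]],[x0[0],x1[0]]);lo=int(c-half);P.append(back(W,(peak(G[r,lo:lo+2*half],lo),r),zz))
    return fit(P)
def hor(cols,y,zz,half=6): return fit([back(W,(c,peak(G[int(y-half):int(y+half),c],int(y-half))),zz) for c in cols])
q=lambda x,y:(x/1.5625,y/1.5625)
def ang(v): a=np.degrees(np.arctan2(v[1],v[0]));return (a+45)%90-45
L=dict(rl=vert(range(15,215,4),q(292,0),q(310,352),80),rr=vert(range(15,215,4),q(510,0),q(485,353),80),
 re1=hor(range(201,222,2),225,80),re2=hor(range(294,308,2),225.5,80),
 pl=vert(range(15,245,4),q(343,0),q(355,400),95),pr=vert(range(15,245,4),q(461,0),q(450,400),95))
for k,(v,n,s) in L.items(): print(k,"angle",ang(v),"pt",v[2:],n,s)
red=(b[:,:,2]>b[:,:,1]+70)&(b[:,:,2]>b[:,:,0]+70)&(b[:,:,1]<90);red[:125]=0;red[142:]=0;red[:,:215]=0;red[:,300:]=0
y,x=np.nonzero(red);v,n,s=fit([back(W,p,95) for p in zip(x,y)]);print("red",ang(v),v[2:],n,back(W,(x.min(),y.mean()),95),back(W,(x.max(),y.mean()),95))
bl=(b[:,:,0]>b[:,:,2]+60)&(b[:,:,0]>110);bl[100:]=0;print("blue rows",np.nonzero(bl)[0].max())
for r in(10,25,40,50):
    xs=np.nonzero(bl[r])[0];print("blue",r,back(W,(xs.min()-.5,r),145),back(W,(xs.max()+.5,r),145))
print("front",back(W,q(400,91),145), "corners",back(W,q(310,352),80),back(W,q(485,353),80))
```

```text
rl angle -4.539093 pt [511.15  95.87] 50 0.277112386975843
rr angle -4.5846863 pt [660.03  85.46] 50 0.23118322108666664
re1 angle -4.222412 pt [516.21 -55.26] 11 0.01989662492327816
re2 angle -4.730488 pt [635.3  -64.84] 7 0.026530447023426745
pl angle -3.562378 pt [545.95  67.  ] 58 0.7674708688847303
pr angle -3.5825958 pt [625.75  61.07] 58 0.5332179987148041
red -3.9755707 [585.9   64.38] 205 [546.6  67.1  95. ] [624.53  61.65  95.  ]
blue rows 57
blue 10 [581.92 178.59 145.  ] [604.   177.04 145.  ]
blue 25 [580.95 166.82 145.  ] [603.33 165.25 145.  ]
blue 40 [579.94 154.72 145.  ] [602.64 153.13 145.  ]
blue 50 [580.17 146.4  145.  ] [602.17 144.86 145.  ]
front [590.23 138.73 145.  ] corners [499.   -54.35  80.  ] [649.26 -65.74  80.  ]
```

Run:
```python
from h import *
np.set_printoptions(precision=2,suppress=True)
def st(n):
    o=get_obs();print(n,round(o["t"],2),o["tcp_pos"],o["ee_rot"],o["wrist_force"],o["moment"],round(o["grip_width"],1),round(o["grip_force"],1));return o
goto([592.2,164,190],[180,0,86.35]);wait(.2)
move_l([592.2,164,102],speed=90);wait(.2);st("down")
grip(15,70);wait(.3);st("gripped")
move_l([592.2,164,100.8],speed=20);wait(.3);st("press")
im=get_image("side");cv2.imwrite("pics/s4.png",im[:,:,::-1])
print([np.round(d["extent"]) for d in spot_in("can","side")])
```

```text
down 14.0 [592.83 164.08 102.89] [179.91  -0.02  86.35] [-0.21 -0.11  0.72] [-0.01 -0.03 -0.02] 82.3 0.0
gripped 14.86 [592.34 164.05 102.16] [179.98  -0.01  86.34] [-0.13 -0.01  1.54] [-0.03  0.02 -0.08] 23.3 68.9
press 15.41 [592.38 164.06 102.18] [179.99   0.    86.35] [-2.65 -0.04  6.32] [-0.06  0.41 -0.05] 23.3 69.6
[array([353., 152.,  24.,  45.]), array([331., 169.,  22.,  49.]), array([312., 194.,  25.,  51.]), array([222., 242., 124., 126.]), array([238., 206.,  92.,  98.])]
```

Gripped: width 23.3 mm, pressing down about 6 N. Now I'll slide in stages.

Run:
```python
from h import *
np.set_printoptions(precision=2,suppress=True)
def st(n):
    o=get_obs();print(n,round(o["t"],2),o["tcp_pos"],o["ee_rot"],o["wrist_force"],o["moment"],round(o["grip_width"],1),round(o["grip_force"],1));return o
g0=np.array([592.35,164.05]);m0=np.array([585.9,64.4]);e=np.array([573.8,-59.95])
psi=np.radians(-4.55);yax=np.array([-np.sin(psi),np.cos(psi)])
d=np.radians(-.9);Rd=np.array([[np.cos(d),-np.sin(d)],[np.sin(d),np.cos(d)]])
for rem,yaw,sp in((80,86.0,45),(40,85.6,45),(8,85.45,35)):
    g=e+rem*yax+Rd@(g0-m0)
    move_l([*g,100.0],[180,0,yaw],speed=sp);o=st(rem);print("err",o["tcp_pos"][:2]-g)
    if o["wrist_force"][2]<2: break
wait(.3);st("end")
for c in("scene","side"):
    im=get_image(c);cv2.imwrite(f"pics/{c}5.png",im[:,:,::-1])
a=cv2.imread("pics/scene5.png")[120:270,190:330];b=cv2.imread("pics/side5.png")[120:270,200:340]
cv2.imwrite("pics/v5.png",np.hstack([cv2.resize(i,(400,428),interpolation=2) for i in(a,b)]))
```

```text
80 16.66 [589.71 120.56 102.14] [179.82  -0.15  85.94] [0.28 4.41 7.73] [ 0.38  0.49 -0.21] 23.8 69.6
err [1.55 1.22]
40 17.7 [586.59  80.56 102.16] [179.82  -0.14  85.54] [1.33 4.33 8.34] [ 0.39  0.42 -0.23] 23.2 69.6
err [1.61 1.1 ]
8 18.77 [584.13  48.79 102.22] [179.81  -0.15  85.4 ] [-0.17  5.07  7.89] [ 0.52  0.38 -0.22] 23.1 69.7
err [1.68 1.23]
end 19.07 [584.13  48.8  102.23] [179.81  -0.15  85.4 ] [-0.24  4.65  8.69] [ 0.52  0.4  -0.17] 23.4 69.7
```

View pics/v5.png

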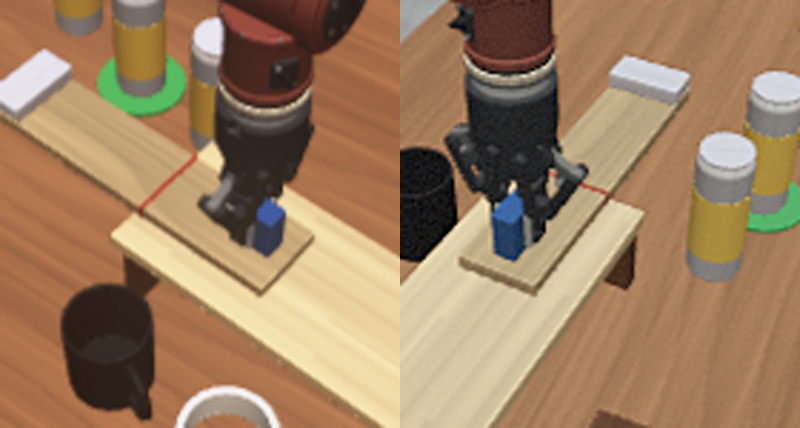

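Plank flat, about 9 mm still to go. The red line is just inside the edge in both views. I'll finish with offset compensation and check the displacement with both fixed cameras.

Run:
```python
from h import *
np.set_printoptions(precision=2,suppress=True)
g0=np.array([592.35,164.05]);m0=np.array([585.9,64.4]);e=np.array([573.8,-59.95])
psi=np.radians(-4.55);yax=np.array([-np.sin(psi),np.cos(psi)]);xax=np.array([yax[1],-yax[0]])
d=np.radians(-.9);Rd=np.array([[np.cos(d),-np.sin(d)],[np.sin(d),np.cos(d)]])
g=e+Rd@(g0-m0)
move_l([*(g-[1.65,1.2]),99.7],[180,0,85.5],speed=20);wait(.4)
o=get_obs();print(o["t"],o["tcp_pos"],o["tcp_pos"][:2]-g,o["ee_rot"],o["wrist_force"],o["grip_width"])
def red(im,C,box):
    h=cv2.cvtColor(im,cv2.COLOR_BGR2HSV).astype(int);f=im.astype(float)
    m=((h[:,:,0]<6)|(h[:,:,0]>174))&(h[:,:,1]>120)&(h[:,:,2]>90)
    k=np.zeros_like(m);k[box[1]:box[3],box[0]:box[2]]=1;y,x=np.nonzero(m&k)
    P=np.array([back(C,p,95)[:2] for p in zip(x,y)]);return P
for c,b0,b1 in(("scene",(270,194,296,222),(233,168,264,202)),("side",(222,200,256,220),(240,170,275,195))):
    C=cam(c);im=get_image(c)[:,:,::-1].copy();cv2.imwrite(f"pics/{c}6.png",im)
    for n,I,bx in(("before",cv2.imread(f"pics/{c}0.png"),b0),("after",im,b1)):
        P=red(I,C,bx)
        if len(P)<4: print(c,n,len(P));continue
        v=cv2.fitLine(P.astype(np.float32),cv2.DIST_HUBER,0,.01,.01).ravel();q=P.mean(0)
        print(c,n,len(P),"riser-frame x range",((P-e)@xax).min(),((P-e)@xax).max(),"y mean",((P-e)@yax).mean())
a=cv2.imread("pics/scene6.png")[145:235,195:295];b=cv2.imread("pics/side6.png")[145:235,215:315]
cv2.imwrite("pics/v6.png",np.vstack([np.hstack([cv2.resize(i,(400,360),interpolation=2) for i in(a,b)])]))
```

```text
20.1917 [582.37  39.75 102.28] [0.55 0.16] [179.75  -0.17  85.45] [0.86 5.65 8.55] 23.400300118147978
scene before 24 riser-frame x range -34.36565835937608 40.99241393490997 y mean 127.79684058806068
scene after 18 riser-frame x range -28.502408908439662 40.80684387532561 y mean 3.1786809675804815
side before 30 riser-frame x range -41.86034542666507 41.32708950707877 y mean 126.6529659456285
side after 9 riser-frame x range -39.086004628936756 24.511225108285092 y mean 1.1407448427903961
```

View pics/v6.png

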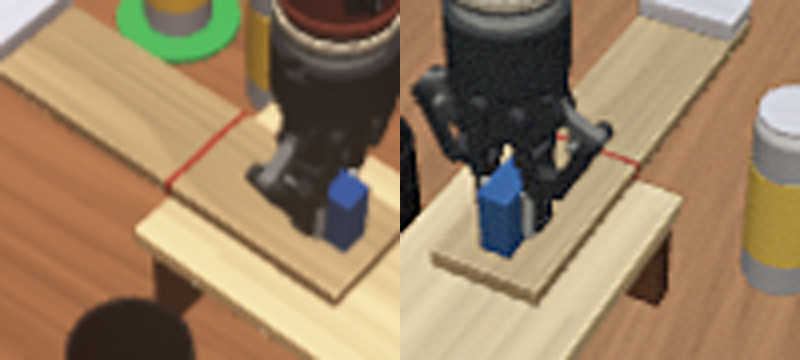

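Run:
```python
from h import *
np.set_printoptions(precision=1,suppress=True)
e=np.array([573.8,-59.95]);psi=np.radians(-4.55);yax=np.array([-np.sin(psi),np.cos(psi)]);xax=np.array([yax[1],-yax[0]])
def samp(I,C,xs,ys,z):
    X=np.array([[*(e+x*xax+y*yax),z] for x in xs for y in ys]);p=proj(C,X).astype(np.float32)
    return cv2.remap(I,p[:,0].reshape(len(xs),-1),p[:,1].reshape(len(xs),-1),cv2.INTER_CUBIC).astype(float)
ws=np.load("w3.npz");W=(ws["K"],ws["R"],ws["t"])
def edge(I,C,xs):
    ys=np.arange(-14,14,.5);G=samp(I,C,xs,ys,80);p=cv2.GaussianBlur(G[:,:,:2].sum(2),(9,1),2)
    g=np.abs(np.gradient(p,axis=1))[:,3:-3];return ys[3:-3][g.argmax(1)]
def redl(I,C,xs,y0):
    ys=np.arange(y0-10,y0+10,.5);G=samp(I,C,xs,ys,95);r=G[:,:,2]-G[:,:,1];r=r-np.median(r,1,keepdims=True);r[r<.5*r.max(1,keepdims=True)]=0
    return (r*ys).sum(1)/r.sum(1)
L=np.arange(-68,-46,4);Rr=np.arange(52,70,4);M=np.arange(-34,36,8)
for n,c,y0 in(("scene0",0,124.9),("scene6",0,1),("side0",0,124.9),("side6",0,1),("w3",W,124.9)):
    I=cv2.imread(f"pics/{n}.png");C=c or cam(n[:-1])
    print(n,"edgeL",edge(I,C,L),"edgeR",edge(I,C,Rr),"red",redl(I,C,M,y0))
    # plank side edges, lateral, at z95 for y samples
    if n!="w3" and n[-1]=="6":
        for y in(-120,-80,-40):
            for s in(-40,40):
                xs=np.arange(s-12,s+12,.5);G=samp(I,C,xs,[y-4,y-2,y,y+2,y+4],95)[:,:,:2].sum((1,2));g=np.abs(np.gradient(cv2.GaussianBlur(G.reshape(-1,1),(1,9),2).ravel()))
                print("  y",y,"side",xs[3:-3][g[3:-3].argmax()])
```

```text
scene0 edgeL [3.  3.  3.5 3.5 3.5 3.5] edgeR [3.5 3.  3.  3.  2.5] red [127.1 127.4 127.4 127.2 127.2 127.4 127.7 127.7 128.2]
scene6 edgeL [10.5  3.   3.5  3.5  3.  -8. ] edgeR [3.5 3.  3.  3.  2.5] red [3.2 2.6 2.8 2.5 2.8 3.2 3.  3.  2.5]
  y -120 side -39.0
  y -120 side 40.5
  y -80 side -39.5
  y -80 side 41.0
  y -40 side -39.5
  y -40 side 40.5
side0 edgeL [1.5 2.5 1.5 1.5 2.  1.5] edgeR [-3.   2.5  1.5  2.   2.5] red [125.8 125.4 125.9 125.9 125.7 126.1 126.4 126.2 126.4]
side6 edgeL [2.  2.  1.5 1.  1.5 1.5] edgeR [ 9.5 12.  11.   9.5  6. ] red [ 1.4  0.6  0.7  0.   5.  -3.4  9.2  1.3 -4.9]
  y -120 side -38.5
  y -120 side 42.0
  y -80 side -38.5
  y -80 side 42.5
  y -40 side -38.5
  y -40 side 32.0
w3 edgeL [0. 0. 0. 0. 0. 0.] edgeR [0. 0. 0. 0. 0.] red [124.1 124.3 124.3 124.4 124.4 124.4 124.8 124.9 124.9]
```

Both fixed cameras put the red line within 1 mm of the edge, square to it and about 1 mm off centre. The plank is flat, held with about 8 N down, and the can is standing on the pad.

Run:
```python
from station import *
o=get_obs();print(o["t"],o["wrist_force"],o["grip_force"]);print(sign_off())
```

```text
20.2917 [1.54748953 5.42761389 8.89545546] 69.86138105392456
the job is handed in; nothing more can be done
None
```

I handed the job in at 20.3 s: the can stands upright on the green pad, and the plank lies flat with its red line within about 1 mm of the riser's edge, square and near the middle, with the gripper still holding the blue block down at about 9 N.

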